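# Wedge the rocking sample mixer

## Robot

A 6-joint arm with a two-finger parallel gripper is mounted at the origin on the work surface. World frame = base frame: x ahead of the robot, y to its left, z up, the work surface at z = 0. Lengths are in mm, angles in rad, forces in N, time in s.
With the tool pointing down it reaches from about 275 to 1000 mm from the base axis. Payload 8.4 kg.
Tool frame: the origin (TCP) lies at the very end of the fingers, on their centre line; the grasp point (between the pads) lies 19 mm behind it (r.tcp_to_grasp is the distance from the TCP to the grasp point, in mm); z points along the fingers, y is the line along which they close (so a half turn about z gives the same grasp; the last joint's range is limited). The gripper opens to 85 mm and grips with 20 to 120 N. Pads are 22 mm wide; open, the fingers measure 114 mm over their backs; the gripper's body (76 mm by 85 mm) begins 54 mm behind the grasp point. The pads swing forward as they close: fully open they stand 13 mm farther back than shut.
Start: joints at [1.221, 0.353, 1.633, -0, 1.155, -0.002], TCP at [213.018, 587.581, 231.281] pointing down, gripper open.
Joint ranges: [-2.63, 2.63], [-0.92, 2.1], [0.06, 2.66], [-1.3, 4.44], [0, 2.69], [-3.02, 3.02]. Speed limits (rad/s): [2.22, 2.22, 2.79, 3.14, 3.14, 3.14].

## Interface

Orientations are given as [roll, pitch, yaw] about the fixed x, y, z axes, in that order (R = Rz(yaw) Ry(pitch) Rx(roll)).
In Python, from rig import r gives the robot as it stands. The module is installed in compiled form; this text tells all that it offers.
- The arm moves only by the tool play_rows, never from a script. Its argument "rows" is a list of rows, each an object with "dp": the shift along the tool's x, y, z in units of 40 mm (1.0 is 40 mm), a list of three; "turn": the turn, a rotation vector about the tool's x, y, z in units of 6 degrees (1.0 is 6 degrees), a list of three; "fingers": the closure, from 0 (fully open) to 1 (shut). In form: [{"dp": [tx, ty, tz], "turn": [wx, wy, wz], "fingers": fingers}, ...]. A call has 1 to 5 rows; each row shifts and turns the commanded pose from where the row before left it, along the tool's axes as they then stand; what a row does not reach is not made up. A row lasts 1/12 s, in which the tool goes at most 41.7 mm and 7.16 degrees, less where a joint would pass 70% of its speed; a pose out of reach is approached as far as the arm can. A call is refused whole if a number of a shift passes 1 or a number of a turn 1, either way. A call with a gripper value outside its range is refused whole. The fingers move at their own pace and stop on an object; "force" is the grip in N (left out, the last holds). Time passes only in rows, so rows that do not move let the fingers close. It gives the time, the measured TCP pose, the force, the opening and the grip force at its end, in the units of the state.
- r.sense(): the state, without advancing time (a new reading comes with each control period).
- r.grab_frame(name): name is "side" or "top"; returns a dict with "pixels" (384x512x3 uint8, red, green, blue), "fx", "fy", "cx", "cy" (pixels), "dist" ([k1, k2, p1, p2, k3] as OpenCV has them; the pictures are not rectified), "pose" (4x4, takes a point from camera to world coordinates). Camera axes: x right, y down, z forward; pixel columns grow to the right and rows downward; lengths in mm; the calibration is good to about 2 mm. A picture is of the moment at which its call begins. There is no depth.
- r.sign_off(): hands the job in; it is judged then, once.
The state is a dict: "clock": time; "qpos": joint angles; "qvel": joint speeds; "joint_efforts": joint torques, N m; "eef_pos": TCP position; "tcp_rot": TCP orientation; "contact_force": force on the tool from outside, world axes, zero at the start; "wrist_torque": the same for the moment, N m; "opening": opening from 0.0 (shut) to 1.0 (fully open); "grasp_force": force on a finger pad.
Only numpy, scipy, OpenCV 4.12 (cv2) and the standard library are available. Lean on these libraries where they do the work, as an engineer would, in place of code of your own. Each camera call takes 0.05 s, during which the arm holds its last target. There are 200 camera calls.

## Task

The white tube mixer rocks on the bench because the foot at its near-left corner, as seen from the robot, is too short. Without picking anything up, press down on that corner to feel it rock, push the black rubber wedge along the bench, thin end first, under that foot until it is snug, then press down firmly on the same corner (about 10 N) and finish while still pressing, with the mixer level and no longer rocking. Do not shove the mixer out of its place, and leave the other things on the bench alone.

Things in the scene. Friction and masses are not known exactly. Their poses are not given: they have to be found in the camera images.
- mixer: white tube mixer, 230 x 250 mm (its x, y), 90 mm high, about 2.2 kg, loose. Origin: centre of its base at bench height, z up. Blue screen on its -x side. Flat top. Four square 16 mm feet at x = +-95, y = +-105 mm; casing underside 22 mm up. The foot at x = -95, y = +105 (near left corner seen from the robot) is too short; it stands on the other three.
- corner_top (a point): where to press: point on the mixer's top, 90 mm up, right above the short foot, 20 mm in from both edges. Pressed there with 3 to 9 N, before it is wedged, the corner tips down until the short foot meets the bench; let go, it tips back level. Axes as the mixer's.
- foot_under (a point): middle of the underside of the short foot (16 mm square). Its height above the bench is the gap to be filled, 5 to 9 mm, different each time. The foot's outer face is 12 mm inside the mixer's +y side.
- wedge: black rubber wedge, 140 mm long (x), 50 mm wide, 0.12 kg, flat on the bench off the mixer's +y side, thin end towards the short foot. Origin: centre of its underside. +x points to the thin end, 3 mm thick; it grows evenly to 25 mm at the blunt back. Pushed in, it meets the foot's outer edge where it is as thick as the gap; the push force then rises, and pushing on lifts or shoves the mixer.
- wedge_tip (a point): middle of the wedge's thin edge, on the bench.
- wedge_back (a point): middle of the wedge's blunt, upright back face (its -x end), the face to push on, 12.5 mm above the bench.
- tube_rack: bystander: orange tube rack, 100 x 190 x 30 mm, with four tubes to 76 mm; origin under its centre
- reagent: bystander: round bottle, 60 mm across, 150 mm tall; origin under its centre
- swab_jar: bystander: jar, 72 mm across, 80 mm tall; origin under its centre
- tip_box: bystander: open grey divided box, 100 x 120 x 50 mm; origin under its centre
- tape: bystander: roll of tape lying flat, 90 mm across, 25 mm high; origin under its centre
- screwdriver: bystander: screwdriver, 170 mm long (x), lying on the bench; origin under its middle
- notepad: bystander: notepad, 150 x 105 x 12 mm; origin under its centre
Not all that is in view belongs to the job. There is more than one size of the wedge; the one meant has the size given above.

How it is judged (in metres and radians):
On the way, in this order (a step that is already met when the one before it is completed fails the run):
1. the short corner is pressed and the mixer is felt to rock (contact force between the fingers and mixer above 1 N and angle between mixer's own z axis and vertical above 0.02 rad), for 0.1 s.
2. the wedge's thin end is under the short foot (x of foot_under in the frame of wedge between -0.05 and 0.075 m and y of foot_under in the frame of wedge between -0.03 and 0.03 m), for 0.2 s.
At the end, for the whole second after the job is handed in: The fingers press on the mixer's top within 40 mm of the point above the short foot with more than 4 N; the wedge, with its thin end under the short foot, carries more than 1.5 N of it; the mixer is at rest within 0.015 rad of level and within 30 mm of where it stood (all of step 2 and contact force between the fingers and mixer above 4 N and contact force between wedge and mixer above 1.5 N and angle between mixer's own z axis and vertical below 0.015 rad and horizontal distance between the grasp point and corner_top below 0.04 m and height (world z) of the grasp point above 0.085 m and linear speed of each of mixer, wedge below 0.02 m/s and distance of mixer from where it was at the start of the episode below 0.03 m); the arm keeps its last pose, push and grip.
It fails at once if the wedge is lifted off the bench (height (world z) of wedge above 0.012 m).
It fails at once if the mixer is lifted or tipped over (height (world z) of mixer above 0.015 m or angle between mixer's own z axis and vertical above 0.15 rad).
It fails at once if the mixer is shoved more than 30 mm (distance of mixer from where it was at the start of the episode above 0.03 m).
It fails at once if another thing on the bench is moved more than 30 mm (distance of any of tube_rack, reagent, swab_jar, tip_box, tape, screwdriver, notepad from where it was at the start of the episode above 0.03 m).
It also fails if it takes over 72 s, if anything falls off the work surface, if the arm or the gripper's body presses on something with over 40 N, if the wrist force passes 120 N, or if a joint passes its speed limit or range.

## Working session

There is one attempt and no reset: what is moved stays moved. The work goes in short steps, Python scripts to look and compute and a tool call to move; the robot and the scene stay as the last step left them, time stands still between calls to the robot, and variables do not carry over. Pictures are saved under pics/ and viewed, at most 10 in all, crops included, and the job is handed in when it is done.

Besides the shell and the picture viewer there is one more tool, called after "Call:" in YAML: its name, and indented under it one key for each argument. play_rows: Moves the arm, as the interface text tells. Its arguments: {"type":"object","properties":{"rows":{"type":"array"},"force":{"type":"number"}},"required":["rows"]}

```bash
mkdir -p pics; cat > h.py <<'E'
import numpy as np, cv2
from rig import r
def cal(f): return np.array([[f['fx'],0,f['cx']],[0,f['fy'],f['cy']],[0,0,1.]]), np.array(f['dist'],float), np.array(f['pose'],float)
def world(f,uv,z):
    K,d,T=cal(f)
    p=cv2.undistortPoints(np.array(uv,float).reshape(-1,1,2),K,d)[:,0]
    D=np.c_[p,np.ones(len(p))]@T[:3,:3].T; o=T[:3,3]
    return o+D*((z-o[2])/D[:,2])[:,None]
def pix(f,P):
    K,d,T=cal(f); Ti=np.linalg.inv(T)
    return cv2.projectPoints(np.array(P,float).reshape(-1,1,3),cv2.Rodrigues(Ti[:3,:3])[0],Ti[:3,3],K,d)[0][:,0]
def grab(n,name,crop=None,s=1.5):
    f=r.grab_frame(n); im=f['pixels'][...,::-1]
    if crop: x0,y0,x1,y1=crop; im=im[y0:y1,x0:x1]
    cv2.imwrite('pics/'+name,cv2.resize(im,None,fx=s,fy=s,interpolation=cv2.INTER_CUBIC)); return f
E
python3 - <<'E'
from h import *
for n in('top','side'):
    f=grab(n,n+'0.png'); print(n,f['fx'],f['pose'])
print(r.sense())
E
```

```text
top 380.2663013339564 [[-1.97943415e-02 -9.92715870e-01  1.18841853e-01  3.85160831e+02]
 [-9.99776876e-01  2.05302114e-02  4.97082266e-03 -1.96248522e+01]
 [-7.37446290e-03 -1.18716942e-01 -9.92900753e-01  1.34967334e+03]
 [ 0.00000000e+00  0.00000000e+00  0.00000000e+00  1.00000000e+00]]
side 434.46058432436655 [[ 9.27366179e-01 -1.96800329e-01  3.18216279e-01  1.19351391e+02]
 [-3.74151738e-01 -4.91332692e-01  7.86512977e-01 -1.03658331e+03]
 [ 1.56404793e-03 -8.48446708e-01 -5.29278506e-01  8.02923280e+02]
 [ 0.00000000e+00  0.00000000e+00  0.00000000e+00  1.00000000e+00]]
{'clock': 0.1, 'qpos': array([ 1.22053516e+00,  3.53580766e-01,  1.63407329e+00, -1.15260207e-05,
        1.15517645e+00, -2.39717812e-03]), 'qvel': array([-0.0001279 , -0.00136978, -0.00134247, -0.00024352,  0.0022569 ,
        0.00110303]), 'joint_efforts': array([ 6.17277728e-04, -6.06353760e+01, -3.42823648e+01, -1.04993419e-04,
        3.95580166e-03, -4.08405214e-06]), 'eef_pos': array([212.91159271, 587.16213388, 230.62978319]), 'tcp_rot': array([-3.14035478e+00,  7.57161011e-06,  2.79373333e+00]), 'contact_force': array([0.56941613, 0.03147462, 1.301965  ]), 'wrist_torque': array([ 0.03946662, -0.02875248, -0.00384366]), 'grasp_force': 0.0, 'opening': 1.0016658309320918}
```

View pics/top0.png

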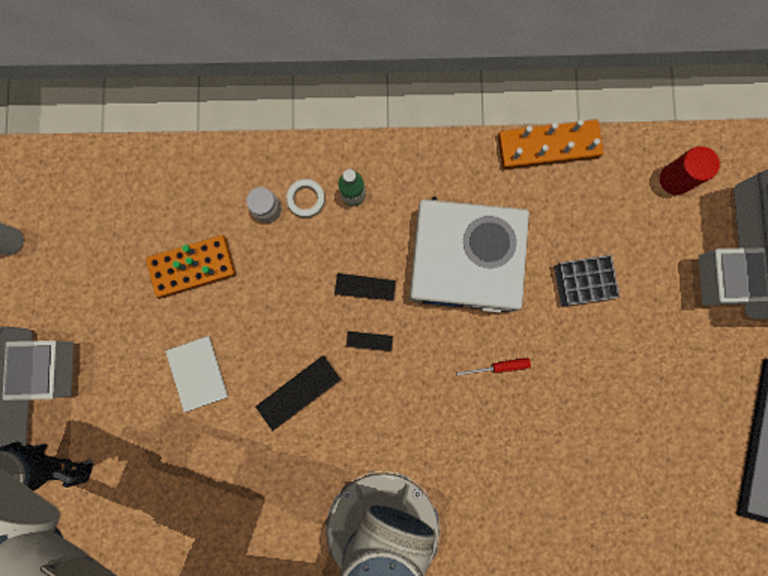

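View pics/side0.png

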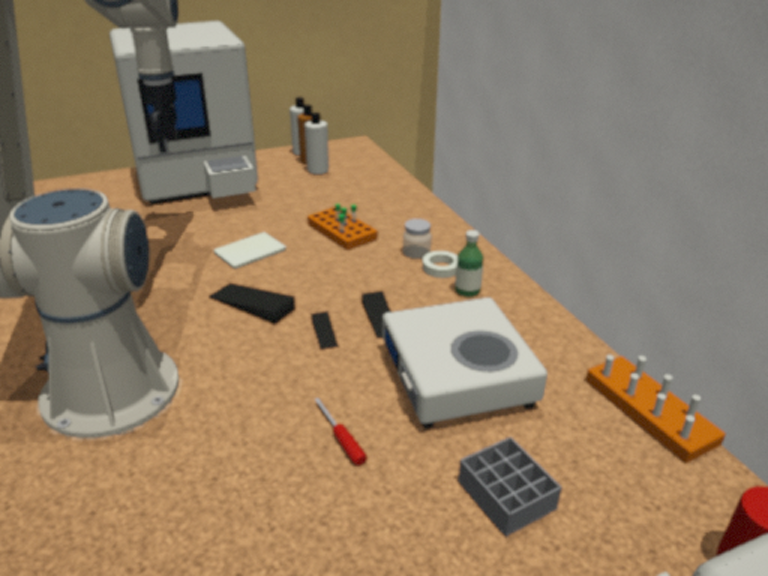

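The mixer is at about (470,255) in the top picture. There are three wedge candidates there: A (365,287), about 60 px or 142 mm long; B (369,341), about 45 px or 107 mm; and C (299,393), about 85 px or 200 mm. A fits 140 mm and points at the near-left corner, so I'll confirm it in a crop.

```bash
python3 - <<'E'
from h import *
f=grab('top','crop1.png',(210,120,370,240),5)
E
```

```text
(no output)
```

View pics/crop1.png

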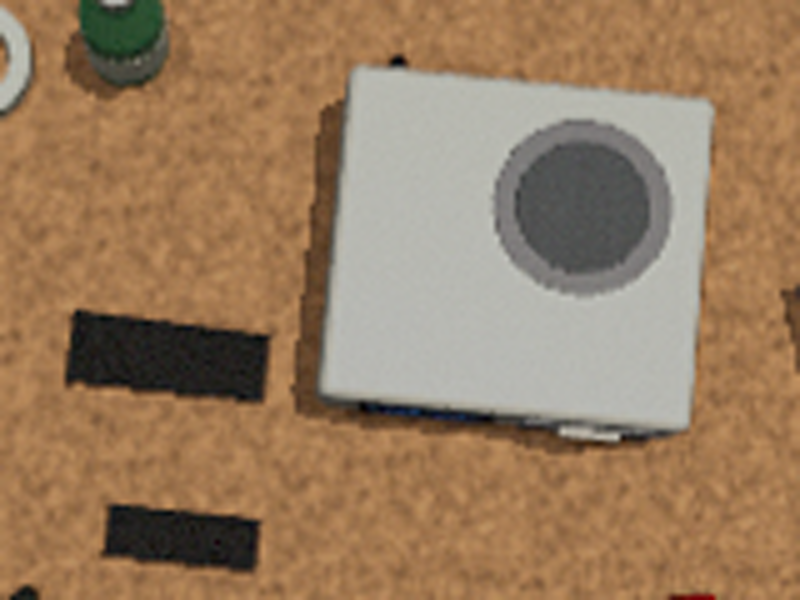

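The crop shows the mixer top's corners at (352,68), (713,100), (690,430) and (320,397). Wedge A has its back corners at (76,312) and (69,384), and its tip corners at (269,337) and (264,401).

```bash
cat > m.py <<'E'
from h import *
def rep(f,M,B,T,zt=3):
    """M: far-left, far-right, near-right, near-left top corners"""
    m=world(f,M,90); b=world(f,B,25); t=world(f,T,zt)
    c=m.mean(0); e=(m[0]+m[3]-m[1]-m[2]); yaw=np.arctan2(-e[0],e[1])
    R=np.array([[np.cos(yaw),-np.sin(yaw)],[np.sin(yaw),np.cos(yaw)]])
    print('mixer',c.round(1),'yaw',yaw.round(4),'sides',[np.linalg.norm(m[i]-m[i-1]).round(1) for i in range(4)])
    foot=c[:2]+R@[-95,105]; print('foot',foot.round(1))
    bb=b.mean(0)[:2];tt=t.mean(0)[:2];d=tt-bb;L=np.hypot(*d)
    print('back',bb.round(1),'tip',tt.round(1),'len',L.round(1),'wid',np.linalg.norm(b[0]-b[1]).round(1),np.linalg.norm(t[0]-t[1]).round(1),'dir',np.arctan2(d[1],d[0]).round(4))
    u=d/L; w=foot-bb; print('foot in wedge from back: along',(u@w).round(1),'lat(left+)',(u[0]*w[1]-u[1]*w[0]).round(1),'mixer-x wedge angle off -y', (np.arctan2(d[1],d[0])+np.pi/2-yaw).round(4))
E
python3 - <<'E'
from m import *
f=r.grab_frame('top')
g=lambda L:[(210+(x-2)/5,120+(y-2)/5) for x,y in L]
rep(f,g([(352,68),(713,100),(690,430),(320,397)]),g([(76,312),(69,384)]),g([(269,337),(264,401)]))
E
```

```text
mixer [ 610.4 -209.2   90. ] yaw -0.1118 sides [np.float64(225.7), np.float64(244.7), np.float64(224.8), np.float64(245.8)]
foot [527.7 -94.3]
back [556.8  96.5] tip [541.7 -39.8] len 137.1 wid 51.2 46.1 dir -1.6813
foot in wedge from back: along 192.8 lat(left+) -7.9 mixer-x wedge angle off -y 0.0013
```

Wedge A measures 137 x 50 mm, so it is the one meant, and it is aligned with the mixer. Next I turn the tool to the wedge axis (yaw 1.46, +76.4° about tool z) and close the fingers.

Call:
play_rows:
  rows:
    - {"dp": [0, 0, 0], "turn": [0, 0, 1], "fingers": 1}
    - {"dp": [0, 0, 0], "turn": [0, 0, 1], "fingers": 1}
    - {"dp": [0, 0, 0], "turn": [0, 0, 1], "fingers": 1}
    - {"dp": [0, 0, 0], "turn": [0, 0, 1], "fingers": 1}
    - {"dp": [0, 0, 0], "turn": [0, 0, 1], "fingers": 1}
  force: 40

```text
clock: 0.62
eef_pos: [213.0, 587.4, 231.1]
tcp_rot: [-3.141, 0.0, 2.265]
contact_force: [-0.3, -0.2, 0.3]
opening: 0.298
grasp_force: 0.0
```

Call:
play_rows:
  rows:
    - {"dp": [0, 0, 0], "turn": [0, 0, 1], "fingers": 1}
    - {"dp": [0, 0, 0], "turn": [0, 0, 1], "fingers": 1}
    - {"dp": [0, 0, 0], "turn": [0, 0, 1], "fingers": 1}
    - {"dp": [0, 0, 0], "turn": [0, 0, 1], "fingers": 1}
    - {"dp": [0, 0, 0], "turn": [0, 0, 1], "fingers": 1}

```text
clock: 1.03
eef_pos: [213.0, 587.4, 231.1]
tcp_rot: [-3.141, 0.0, 1.741]
contact_force: [0.4, -0.5, 0.8]
opening: 0.004
grasp_force: 0.0
```

Call:
play_rows:
  rows:
    - {"dp": [0, 0, 0], "turn": [0, 0, 1], "fingers": 1}
    - {"dp": [0, 0, 0], "turn": [0, 0, 1], "fingers": 1}
    - {"dp": [0, 0, 0], "turn": [0, 0, 0.74], "fingers": 1}
    - {"dp": [0, 0, 0], "turn": [0, 0, 0], "fingers": 1}

```text
clock: 1.37
eef_pos: [213.0, 587.5, 231.1]
tcp_rot: [-3.142, 0.0, 1.456]
contact_force: [0.1, 0.4, 0.5]
opening: 0.001
grasp_force: 0.0
```

Call:
play_rows:
  rows:
    - {"dp": [-0.84, 0.51, 0], "turn": [0, 0, 0], "fingers": 1}
    - {"dp": [-0.84, 0.51, 0], "turn": [0, 0, 0], "fingers": 1}
    - {"dp": [-0.84, 0.51, 0], "turn": [0, 0, 0], "fingers": 1}
    - {"dp": [-0.84, 0.51, 0], "turn": [0, 0, 0], "fingers": 1}
    - {"dp": [-0.84, 0.51, 0], "turn": [0, 0, 0], "fingers": 1}

```text
clock: 1.78
eef_pos: [296.0, 407.6, 231.2]
tcp_rot: [3.142, 0.0, 1.463]
contact_force: [0.8, 1.0, 0.0]
opening: -0.002
grasp_force: 0.0
```

Call:
play_rows:
  rows:
    - {"dp": [-0.84, 0.51, 0], "turn": [0, 0, 0], "fingers": 1}
    - {"dp": [-0.84, 0.51, 0], "turn": [0, 0, 0], "fingers": 1}
    - {"dp": [-0.84, 0.51, 0], "turn": [0, 0, 0], "fingers": 1}
    - {"dp": [-0.84, 0.51, 0], "turn": [0, 0, 0], "fingers": 1}
    - {"dp": [-0.84, 0.51, 0], "turn": [0, 0, 0], "fingers": 1}

```text
clock: 2.2
eef_pos: [378.8, 229.3, 231.5]
tcp_rot: [3.141, -0.0, 1.463]
contact_force: [0.2, 0.7, 0.1]
opening: 0.002
grasp_force: 0.0
```

Call:
play_rows:
  rows:
    - {"dp": [-0.84, 0.51, 0], "turn": [0, 0, 0], "fingers": 1}
    - {"dp": [-0.84, 0.51, 0], "turn": [0, 0, 0], "fingers": 1}
    - {"dp": [-0.84, 0.51, 0], "turn": [0, 0, 0], "fingers": 1}
    - {"dp": [-0.84, 0.51, 0], "turn": [0, 0, 0], "fingers": 1}
    - {"dp": [-0.84, 0.51, 0], "turn": [0, 0, 0], "fingers": 1}

```text
clock: 2.62
eef_pos: [461.7, 50.8, 231.5]
tcp_rot: [3.141, -0.0, 1.463]
contact_force: [1.8, 0.9, 0.0]
opening: 0.005
grasp_force: 0.0
```

Call:
play_rows:
  rows:
    - {"dp": [-0.84, 0.51, 0], "turn": [0, 0, 0], "fingers": 1}
    - {"dp": [-0.84, 0.51, 0], "turn": [0, 0, 0], "fingers": 1}
    - {"dp": [-0.84, 0.51, 0], "turn": [0, 0, 0], "fingers": 1}
    - {"dp": [-0.84, 0.51, 0], "turn": [0, 0, 0], "fingers": 1}
    - {"dp": [0, 0, 0], "turn": [0, 0, 0], "fingers": 1}

```text
clock: 3.03
eef_pos: [530.1, -95.4, 231.5]
tcp_rot: [3.139, 0.002, 1.46]
contact_force: [0.1, 1.7, 0.1]
opening: 0.004
grasp_force: 0.0
```

Above the corner at (530,-95). Descend to just above the top.

Call:
play_rows:
  rows:
    - {"dp": [0, 0, 0.9], "turn": [0, 0, 0], "fingers": 1}
    - {"dp": [0, 0, 0.9], "turn": [0, 0, 0], "fingers": 1}
    - {"dp": [0, 0, 0.9], "turn": [0, 0, 0], "fingers": 1}
    - {"dp": [0, 0, 0.6], "turn": [0, 0, 0], "fingers": 1}
    - {"dp": [0, 0, 0], "turn": [0, 0, 0], "fingers": 1}

```text
clock: 3.45
eef_pos: [523.8, -89.1, 94.7]
tcp_rot: [-3.133, -0.001, 1.462]
contact_force: [-1.2, 0.4, -0.7]
opening: 0.0
grasp_force: 0.0
```

Call:
play_rows:
  rows:
    - {"dp": [0, 0, 0.05], "turn": [0, 0, 0], "fingers": 1}
    - {"dp": [0, 0, 0.05], "turn": [0, 0, 0], "fingers": 1}
    - {"dp": [0, 0, 0.05], "turn": [0, 0, 0], "fingers": 1}
    - {"dp": [0, 0, 0.05], "turn": [0, 0, 0], "fingers": 1}
    - {"dp": [0, 0, 0], "turn": [0, 0, 0], "fingers": 1}

```text
clock: 3.87
eef_pos: [528.1, -89.9, 92.2]
tcp_rot: [3.14, 0.0, 1.46]
contact_force: [-0.8, -0.3, 1.2]
opening: 0.003
grasp_force: 0.0
```

Call:
play_rows:
  rows:
    - {"dp": [0, 0, 0.05], "turn": [0, 0, 0], "fingers": 1}
    - {"dp": [0, 0, 0.05], "turn": [0, 0, 0], "fingers": 1}
    - {"dp": [0, 0, 0.05], "turn": [0, 0, 0], "fingers": 1}
    - {"dp": [0, 0, 0], "turn": [0, 0, 0], "fingers": 1}
    - {"dp": [0, 0, 0], "turn": [0, 0, 0], "fingers": 1}

```text
clock: 4.28
eef_pos: [527.3, -89.7, 85.3]
tcp_rot: [-3.141, -0.0, 1.46]
contact_force: [-1.3, 3.0, 3.5]
opening: 0.003
grasp_force: 2.3
```

Call:
play_rows:
  rows:
    - {"dp": [0, 0, 0], "turn": [0, 0, 0], "fingers": 1}
    - {"dp": [0, 0, 0], "turn": [0, 0, 0], "fingers": 1}

```text
clock: 4.45
eef_pos: [527.4, -89.8, 85.3]
tcp_rot: [-3.141, -0.0, 1.46]
contact_force: [-2.3, 3.4, 5.3]
opening: -0.003
grasp_force: 2.4
```

Call:
play_rows:
  rows:
    - {"dp": [0, 0, 0.02], "turn": [0, 0, 0], "fingers": 1}
    - {"dp": [0, 0, 0.02], "turn": [0, 0, 0], "fingers": 1}
    - {"dp": [0, 0, 0], "turn": [0, 0, 0], "fingers": 1}

```text
clock: 4.7
eef_pos: [527.2, -89.8, 83.6]
tcp_rot: [-3.141, -0.0, 1.46]
contact_force: [-1.6, 3.1, 5.2]
opening: -0.003
grasp_force: 2.5
```

Call:
play_rows:
  rows:
    - {"dp": [0, 0, 0.02], "turn": [0, 0, 0], "fingers": 1}
    - {"dp": [0, 0, 0.01], "turn": [0, 0, 0], "fingers": 1}
    - {"dp": [0, 0, 0], "turn": [0, 0, 0], "fingers": 1}

```text
clock: 4.95
eef_pos: [527.2, -89.8, 82.4]
tcp_rot: [-3.141, -0.0, 1.46]
contact_force: [-1.6, 2.8, 5.3]
opening: 0.001
grasp_force: 2.7
```

The corner rocked at least 7.6 mm (about 0.05 rad) at 5 N. Now lift and go behind the wedge.

Call:
play_rows:
  rows:
    - {"dp": [0, 0, -0.2], "turn": [0, 0, 0], "fingers": 1}
    - {"dp": [0, 0, -0.2], "turn": [0, 0, 0], "fingers": 1}
    - {"dp": [0, 0, -0.8], "turn": [0, 0, 0], "fingers": 1}
    - {"dp": [0.8, 0, -0.5], "turn": [0, 0, 0], "fingers": 1}
    - {"dp": [0.9, 0.1, 0], "turn": [0, 0, 0], "fingers": 1}

```text
clock: 5.37
eef_pos: [541.6, -23.9, 155.4]
tcp_rot: [3.134, 0.0, 1.456]
contact_force: [2.3, -0.1, -0.0]
opening: -0.0
grasp_force: 0.0
```

Call:
play_rows:
  rows:
    - {"dp": [0.9, 0.1, 0], "turn": [0, 0, 0], "fingers": 1}
    - {"dp": [0.9, 0, 0], "turn": [0, 0, 0], "fingers": 1}
    - {"dp": [0.9, 0, 0], "turn": [0, 0, 0], "fingers": 1}
    - {"dp": [0.9, 0, 0], "turn": [0, 0, 0], "fingers": 1}
    - {"dp": [0.3, 0, 0], "turn": [0, 0, 0], "fingers": 1}

```text
clock: 5.78
eef_pos: [561.4, 135.8, 151.6]
tcp_rot: [3.139, -0.002, 1.462]
contact_force: [0.6, -0.9, -0.3]
opening: -0.005
grasp_force: 0.0
```

Call:
play_rows:
  rows:
    - {"dp": [0, 0, 0], "turn": [0, 0, 0], "fingers": 1}
    - {"dp": [0, 0, 0.9], "turn": [0, 0, 0], "fingers": 1}
    - {"dp": [0, 0, 0.6], "turn": [0, 0, 0], "fingers": 1}
    - {"dp": [0, 0, 0], "turn": [0, 0, 0], "fingers": 1}

```text
clock: 6.12
eef_pos: [557.3, 130.0, 86.8]
tcp_rot: [-3.136, 0.003, 1.459]
contact_force: [-1.6, 0.1, -0.5]
opening: 0.002
grasp_force: 0.0
```

Call:
play_rows:
  rows:
    - {"dp": [0, 0, 0.8], "turn": [0, 0, 0], "fingers": 1}
    - {"dp": [0, 0, 0.7], "turn": [0, 0, 0], "fingers": 1}
    - {"dp": [0, 0, 0.4], "turn": [0, 0, 0], "fingers": 1}
    - {"dp": [0, 0, 0.1], "turn": [0, 0, 0], "fingers": 1}
    - {"dp": [0, 0, 0], "turn": [0, 0, 0], "fingers": 1}

```text
clock: 6.53
eef_pos: [560.2, 130.9, 10.6]
tcp_rot: [-3.141, 0.001, 1.459]
contact_force: [-0.0, 0.3, 0.1]
opening: 0.002
grasp_force: 0.0
```

```bash
python3 - <<'E'
from h import *
f=grab('top','c2.png',(200,120,360,240),5)
print(r.sense()['eef_pos'])
E
```

```text
[560.91895563 131.25466099  11.55225297]
```

View pics/c2.png

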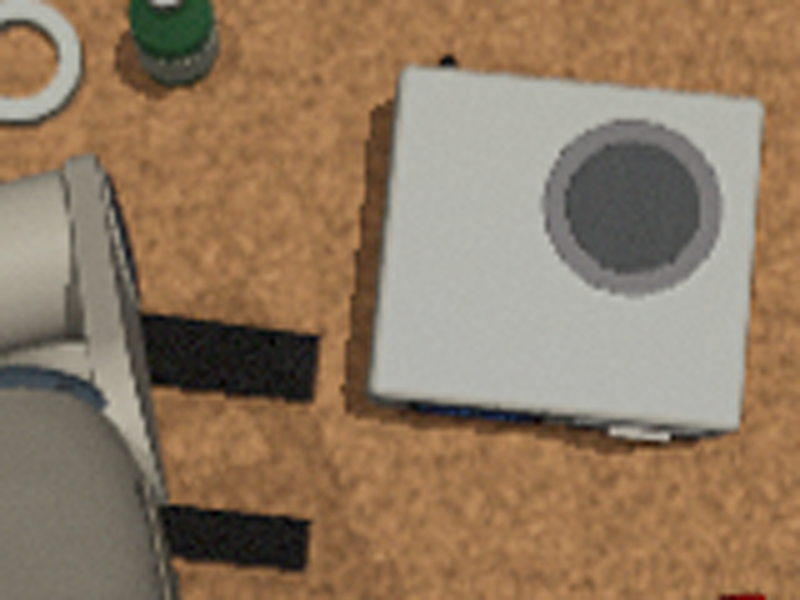

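Everything is in place: the wedge tip's corners are at (318,337) and (314,401), and the mixer hasn't moved. The tool is centred behind the wedge. Start pushing, with a slight drift towards -y of the tool to take out the 8 mm lateral offset.

Call:
play_rows:
  rows:
    - {"dp": [-0.2, 0, 0.05], "turn": [0, 0, 0], "fingers": 1}
    - {"dp": [-0.2, 0, 0], "turn": [0, 0, 0], "fingers": 1}
    - {"dp": [-0.1, 0, 0], "turn": [0, 0, 0], "fingers": 1}
    - {"dp": [-0.1, 0, 0], "turn": [0, 0, 0], "fingers": 1}
    - {"dp": [-0.1, -0.01, 0], "turn": [0, 0, 0], "fingers": 1}

```text
clock: 7.0
eef_pos: [557.3, 103.7, 9.2]
tcp_rot: [3.14, -0.001, 1.459]
contact_force: [0.1, 1.3, 1.1]
opening: 0.001
grasp_force: 0.8
```

Call:
play_rows:
  rows:
    - {"dp": [-0.15, -0.02, 0], "turn": [0, 0, 0], "fingers": 1}
    - {"dp": [-0.15, -0.02, 0], "turn": [0, 0, 0], "fingers": 1}
    - {"dp": [-0.15, -0.02, 0], "turn": [0, 0, 0], "fingers": 1}
    - {"dp": [-0.15, -0.02, 0], "turn": [0, 0, 0], "fingers": 1}
    - {"dp": [-0.15, -0.02, 0], "turn": [0, 0, 0], "fingers": 1}

```text
clock: 7.42
eef_pos: [549.1, 74.1, 8.4]
tcp_rot: [-3.141, 0.0, 1.46]
contact_force: [0.4, 1.8, 0.3]
opening: 0.001
grasp_force: 0.8
```

```bash
python3 - <<'E'
from h import *
f=grab('top','c3.png',(200,120,360,240),5)
s=r.sense();print(s['eef_pos'],s['contact_force'])
E
```

```text
[548.64509609  73.21881718   8.31616749] [-0.42917006 -1.4068401  -1.04572928]
```

View pics/c3.png

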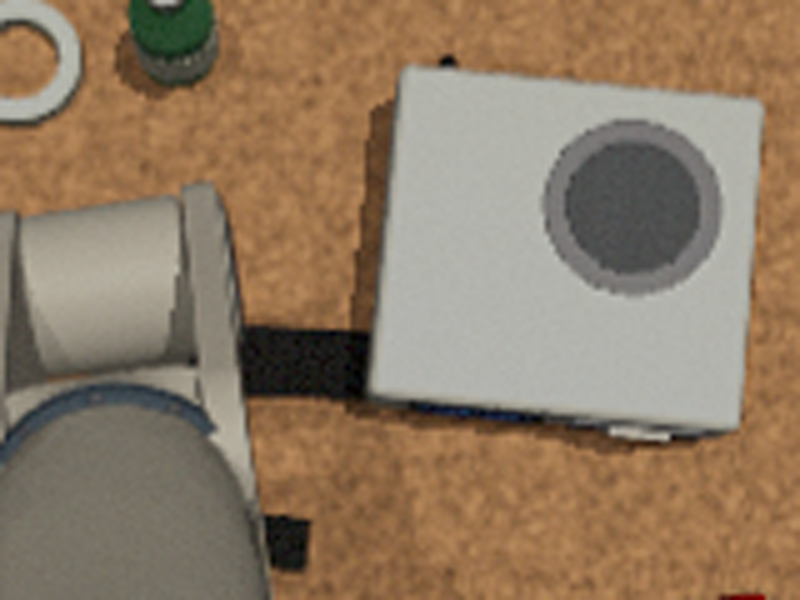

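The thin end has gone under the edge, and the wedge has yawed a little: its edges run (252,327)-(365,333) and (250,393)-(366,399). I'll measure that.

```bash
cat > w.py <<'E'
from h import *
def wl(f,U,Lo,by):
    def pt(uv):
        z=12
        for _ in range(6):
            p=world(f,[uv],z)[0]; z=np.clip(25-22*(by-p[1])/140,3,25)
        return p
    U=[pt(p) for p in U];Lo=[pt(p) for p in Lo]
    A=(U[0]+Lo[0])/2;B=(U[1]+Lo[1])/2;d=(B-A)[:2];d/=np.hypot(*d)
    print('mid',A.round(1),B.round(1),'dir',np.arctan2(d[1],d[0]).round(3),'wid',np.linalg.norm(U[0]-Lo[0]).round(1))
    foot=np.array([527.7,-94.3]);w=foot-A[:2];print('lat of foot (left=+x)',(d[0]*w[1]-d[1]*w[0]).round(1),'axis x at foot y',(A[0]+d[0]/d[1]*w[1]).round(1), 'x at back',(A[0]+d[0]/d[1]*(by-A[1])).round(1))
E
python3 - <<'E'
from w import *
f=r.grab_frame('top')
g=lambda L:[(200+(x-2)/5,120+(y-2)/5) for x,y in L]
wl(f,g([(252,327),(365,333)]),g([(250,393),(366,399)]),62)
E
```

```text
mid [547.5   6.5  16.3] [543.1 -74.7   3.5] dir -1.625 wid 47.0
lat of foot (left=+x) -14.3 axis x at foot y 542.0 x at back 550.6
```

The foot is 14 mm off the wedge axis. I'll nudge the wedge from its +x side, slightly ahead of its middle, to shift and turn it back.

Call:
play_rows:
  rows:
    - {"dp": [0.3, 0, 0], "turn": [0, 0, 0], "fingers": 1}
    - {"dp": [0.4, 0, 0], "turn": [0, 0, 0], "fingers": 1}
    - {"dp": [0, 0, -1], "turn": [0, 0, 0], "fingers": 1}
    - {"dp": [0, 0.5, -0.8], "turn": [0, 0, 0], "fingers": 1}
    - {"dp": [-0.7, 0.6, 0], "turn": [0, 0, 0], "fingers": 1}

```text
clock: 7.93
eef_pos: [596.7, 74.4, 86.0]
tcp_rot: [3.135, -0.003, 1.463]
contact_force: [2.6, 0.8, 0.5]
opening: -0.004
grasp_force: 0.0
```

Call:
play_rows:
  rows:
    - {"dp": [-0.7, 0.5, 0], "turn": [0, 0, 0], "fingers": 1}
    - {"dp": [-0.7, 0, 0], "turn": [0, 0, 0], "fingers": 1}
    - {"dp": [-0.6, 0, 0], "turn": [0, 0, 0], "fingers": 1}
    - {"dp": [0, 0, 0], "turn": [0, 0, 0], "fingers": 1}
    - {"dp": [0, 0, 0], "turn": [0, 0, 0], "fingers": 1}

```text
clock: 8.35
eef_pos: [604.1, -12.1, 80.3]
tcp_rot: [-3.141, -0.0, 1.458]
contact_force: [-0.2, 0.2, -0.6]
opening: -0.002
grasp_force: 0.0
```

Call:
play_rows:
  rows:
    - {"dp": [0, 0, 0.8], "turn": [0, 0, 0], "fingers": 1}
    - {"dp": [0, 0, 0.6], "turn": [0, 0, 0], "fingers": 1}
    - {"dp": [0, 0, 0.35], "turn": [0, 0, 0], "fingers": 1}
    - {"dp": [0, 0, 0], "turn": [0, 0, 0], "fingers": 1}
    - {"dp": [0, -0.2, 0], "turn": [0, 0, 0], "fingers": 1}

```text
clock: 8.77
eef_pos: [597.1, -9.7, 10.2]
tcp_rot: [3.141, -0.0, 1.461]
contact_force: [0.3, 0.1, -0.1]
opening: 0.004
grasp_force: 0.0
```

Call:
play_rows:
  rows:
    - {"dp": [0, -0.1, 0], "turn": [0, 0, 0], "fingers": 1}
    - {"dp": [0, -0.1, 0], "turn": [0, 0, 0], "fingers": 1}
    - {"dp": [0, -0.1, 0], "turn": [0, 0, 0], "fingers": 1}
    - {"dp": [0, -0.1, 0], "turn": [0, 0, 0], "fingers": 1}
    - {"dp": [0, 0, 0], "turn": [0, 0, 0], "fingers": 1}

```text
clock: 9.18
eef_pos: [579.8, -9.1, 11.1]
tcp_rot: [3.141, -0.0, 1.46]
contact_force: [0.1, 0.4, -0.5]
opening: 0.001
grasp_force: 0.0
```

```bash
python3 - <<'E'
from h import *
f=grab('top','c4.png',(200,120,360,240),5)
f=grab('side','s4.png',(190,150,350,270),5)
s=r.sense();print(s['eef_pos'],s['contact_force'],s['grasp_force'])
E
```

```text
[580.48236256  -9.27778153  10.96551813] [-0.80373417 -0.14701713  0.26309659] 0.0
```

View pics/c4.png

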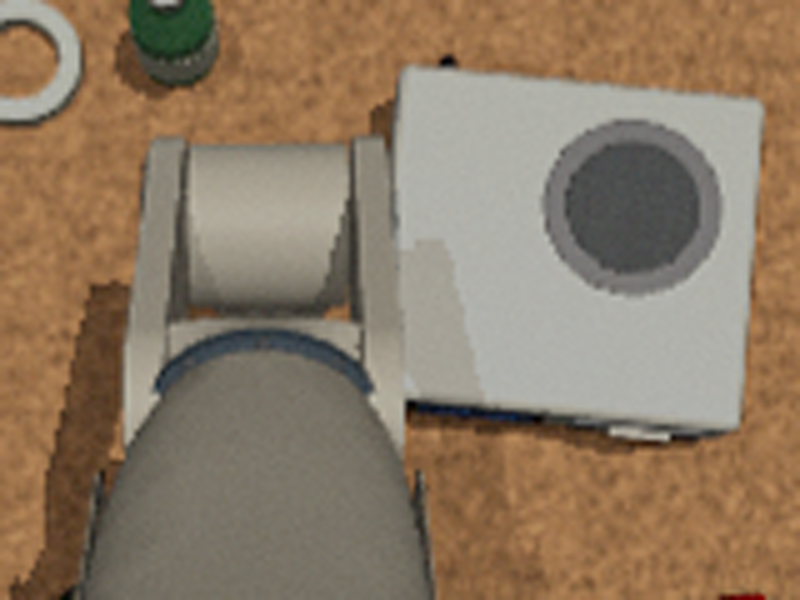

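The arm hides the wedge in this view, and the grip force of 0 suggests no contact yet. Checking the side view.

View pics/s4.png

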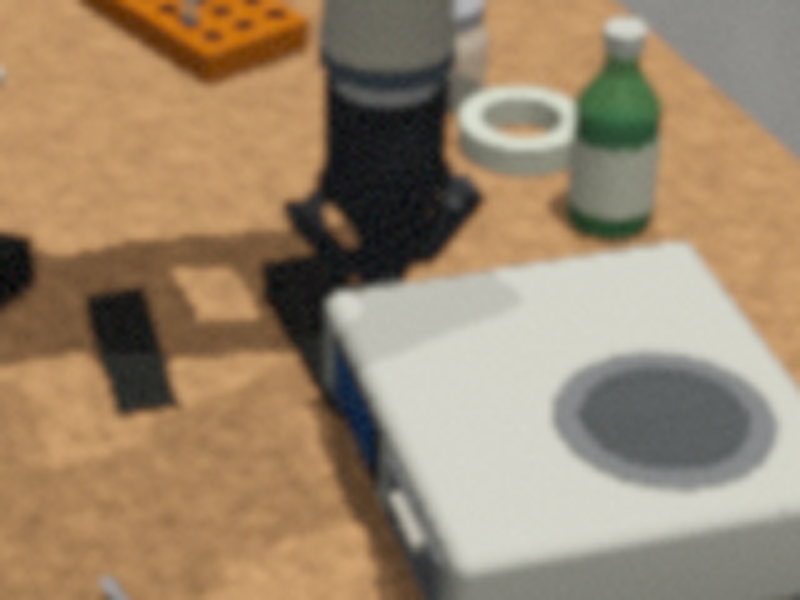

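Side view: the wedge's -x edge is free from (268,268) to (325,385). I'll track that edge numerically while nudging.

Call:
play_rows:
  rows:
    - {"dp": [0, -0.1, 0], "turn": [0, 0, 0], "fingers": 1}
    - {"dp": [0, -0.1, 0], "turn": [0, 0, 0], "fingers": 1}
    - {"dp": [0, 0, 0], "turn": [0, 0, 0], "fingers": 1}

```text
clock: 9.53
eef_pos: [571.6, -8.4, 10.5]
tcp_rot: [-3.141, 0.0, 1.46]
contact_force: [0.6, -0.9, 0.0]
opening: 0.004
grasp_force: 0.2
```

```bash
cat > e.py <<'E'
from h import *
def edge(im):
    # upscaled crop of side: -x top edge of wedge on chosen rows, first dark px right of x=225
    g=cv2.cvtColor(im,cv2.COLOR_BGR2GRAY).astype(int)
    return [(int(y),int(225+np.argmax(g[y,225:330]<45))) for y in range(275,381,15)]
if __name__=='__main__':
    print(edge(cv2.imread('pics/s4.png')))
    f=grab('side','s_now.png',(190,150,350,270),5)
    E=edge(cv2.imread('pics/s_now.png'));print(E)
    g=[(190+(x-2)/5,150+(y-2)/5) for x,y in E]
    print(world(f,g,0).round(1)[:,:2].tolist()); print(world(f,g,15).round(1)[:,:2].tolist())
    s=r.sense();print(s['eef_pos'],s['contact_force'],s['grasp_force'])
E
python3 e.py
```

```text
[(275, 266), (290, 267), (305, 272), (320, 281), (335, 289), (350, 302), (365, 310), (380, 318)]
[(275, 256), (290, 257), (305, 263), (320, 270), (335, 277), (350, 288), (365, 296), (380, 305)]
[[551.1, 105.0], [560.0, 100.1], [566.6, 89.6], [572.8, 78.1], [578.9, 66.6], [583.1, 51.0], [588.6, 38.7], [593.6, 25.6]]
[[543.0, 83.7], [551.8, 78.9], [558.3, 68.6], [564.3, 57.2], [570.3, 46.0], [574.4, 30.7], [579.8, 18.7], [584.7, 5.8]]
[571.82172814  -8.32872215  10.43626153] [ 0.72175678  0.02471508 -0.44575173] 0.0
```

```bash
python3 - <<'E'
from h import *
f=r.grab_frame('side')
P=[[514,-72,90],[525,60,25],[525,0,15],[571,60,25],[571.8,-8.3,10.4]]
print(((pix(f,P)-[190,150])*5+2).round(), f['cx'],f['cy'],f['fy'],f['dist'])
print(world(f,[(256,210)],0), pix(f,world(f,[(256,210)],0)))
E
```

```text
[[324. 295.]
 [262. 267.]
 [296. 330.]
 [328. 253.]
 [370. 327.]] 252.9401494780692 190.27830504259742 434.46058432436655 [-0.04113404  0.          0.          0.          0.        ]
[[ 5.65954313e+02  4.03813861e+01 -1.13686838e-13]] [[256. 210.]]
```

The tuples were swapped (y,x); fix that.

```bash
sed -i 's/for x,y in E\]/for y,x in E]/' e.py; sed -i "s/^    print(world(f,g,0).*/    print([ [world(f,[p],z)[0].round(1)[:2].tolist() for z in (18,)] for p in g])/" e.py; python3 e.py
```

```text
[(275, 266), (290, 267), (305, 272), (320, 281), (335, 289), (350, 302), (365, 310), (380, 318)]
[(275, 257), (290, 257), (305, 263), (320, 270), (335, 277), (350, 289), (365, 296), (380, 305)]
[[[522.5, 62.9]], [[516.4, 46.7]], [[514.0, 29.4]], [[512.2, 12.3]], [[510.4, -4.5]], [[511.6, -22.1]], [[509.9, -38.2]], [[509.3, -54.5]]]
[572.04101087  -8.34986077  10.3649411 ] [-1.06603053  0.791305    0.06542699] 0.0
```

The front edge shifted about 9 mm and the rear about 6 mm, both the right way. One more 3 mm nudge, then back behind the wedge.

Call:
play_rows:
  rows:
    - {"dp": [0, -0.08, 0], "turn": [0, 0, 0], "fingers": 1}
    - {"dp": [0, 0, 0], "turn": [0, 0, 0], "fingers": 1}
    - {"dp": [0, 0.2, 0], "turn": [0, 0, 0], "fingers": 1}
    - {"dp": [0, 0.4, 0], "turn": [0, 0, 0], "fingers": 1}
    - {"dp": [0, 0, -0.9], "turn": [0, 0, 0], "fingers": 1}

```text
clock: 10.1
eef_pos: [591.4, -10.8, 40.6]
tcp_rot: [-3.133, 0.001, 1.46]
contact_force: [-0.1, 0.1, -0.2]
opening: 0.003
grasp_force: 0.0
```

Call:
play_rows:
  rows:
    - {"dp": [0.4, 0, -0.8], "turn": [0, 0, 0], "fingers": 1}
    - {"dp": [0.8, -0.4, 0], "turn": [0, 0, 0], "fingers": 1}
    - {"dp": [0.8, -0.4, 0], "turn": [0, 0, 0], "fingers": 1}
    - {"dp": [0.6, -0.4, 0], "turn": [0, 0, 0], "fingers": 1}
    - {"dp": [0, 0, 0], "turn": [0, 0, 0], "fingers": 1}

```text
clock: 10.52
eef_pos: [555.0, 101.6, 78.6]
tcp_rot: [-3.14, -0.001, 1.462]
contact_force: [-0.7, -0.0, -0.8]
opening: 0.002
grasp_force: 0.0
```

```bash
python3 e.py; python3 - <<'E'
from h import *
f=grab('top','c5.png',(200,120,360,240),5)
E
```

```text
[(275, 266), (290, 267), (305, 272), (320, 281), (335, 289), (350, 302), (365, 310), (380, 318)]
[(275, 257), (290, 255), (305, 260), (320, 268), (335, 277), (350, 284), (365, 292), (380, 297)]
[[[522.5, 62.9]], [[515.2, 47.2]], [[512.2, 30.1]], [[511.0, 12.8]], [[510.4, -4.5]], [[508.7, -21.0]], [[507.6, -37.3]], [[504.8, -52.7]]]
[556.20086038 100.09836294  78.63893094] [ 0.21584325 -0.13042288  0.37237026] 0.0
```

View pics/c5.png

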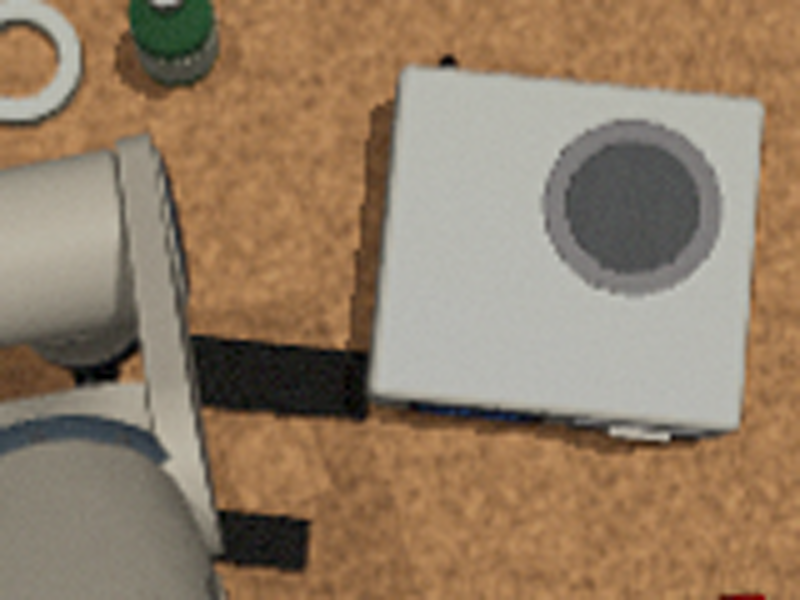

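Wedge edges now run (200,338)-(365,351) and (203,404)-(366,417), parallel to the mixer side's normal.

```bash
python3 - <<'E'
from w import *
f=r.grab_frame('top')
g=lambda L:[(200+(x-2)/5,120+(y-2)/5) for x,y in L]
wl(f,g([(200,338),(365,351)]),g([(203,404),(366,417)]),62)
print(r.sense()['eef_pos'])
E
```

```text
mid [539.8  41.4  21.8] [530.2 -74.4   3.6] dir -1.654 wid 46.8
lat of foot (left=+x) -0.8 axis x at foot y 528.5 x at back 541.5
[557.46114942  98.21283702  78.63129026]
```

Offset is now under 1 mm. Descend behind the wedge and push along its axis.

Call:
play_rows:
  rows:
    - {"dp": [0, -0.32, 0], "turn": [0, 0, 0], "fingers": 1}
    - {"dp": [0, 0, 0.8], "turn": [0, 0, 0], "fingers": 1}
    - {"dp": [0, 0, 0.6], "turn": [0, 0, 0], "fingers": 1}
    - {"dp": [0, 0, 0.3], "turn": [0, 0, 0], "fingers": 1}
    - {"dp": [0, 0, 0], "turn": [0, 0, 0], "fingers": 1}

```text
clock: 11.08
eef_pos: [542.9, 98.2, 8.0]
tcp_rot: [-3.137, 0.001, 1.458]
contact_force: [-1.7, -0.6, 0.6]
opening: -0.004
grasp_force: 0.0
```

Call:
play_rows:
  rows:
    - {"dp": [-0.1, 0, 0], "turn": [0, 0, 0], "fingers": 1}
    - {"dp": [-0.1, 0, 0], "turn": [0, 0, 0], "fingers": 1}
    - {"dp": [-0.1, 0, 0], "turn": [0, 0, 0], "fingers": 1}
    - {"dp": [-0.1, 0, 0], "turn": [0, 0, 0], "fingers": 1}
    - {"dp": [-0.1, 0, 0], "turn": [0, 0, 0], "fingers": 1}

```text
clock: 11.5
eef_pos: [542.5, 79.1, 11.4]
tcp_rot: [3.14, -0.0, 1.459]
contact_force: [0.5, 0.9, 0.7]
opening: 0.002
grasp_force: 0.0
```

Call:
play_rows:
  rows:
    - {"dp": [-0.1, 0, 0], "turn": [0, 0, 0], "fingers": 1}
    - {"dp": [-0.1, 0, 0], "turn": [0, 0, 0], "fingers": 1}
    - {"dp": [-0.1, 0, 0], "turn": [0, 0, 0], "fingers": 1}
    - {"dp": [-0.1, 0, 0], "turn": [0, 0, 0], "fingers": 1}
    - {"dp": [-0.1, 0, 0], "turn": [0, 0, 0], "fingers": 1}

```text
clock: 11.92
eef_pos: [539.8, 59.4, 10.6]
tcp_rot: [3.141, -0.0, 1.46]
contact_force: [-0.3, 2.0, 0.7]
opening: 0.002
grasp_force: 0.8
```

Call:
play_rows:
  rows:
    - {"dp": [-0.1, 0, 0], "turn": [0, 0, 0], "fingers": 1}
    - {"dp": [-0.1, 0, 0], "turn": [0, 0, 0], "fingers": 1}
    - {"dp": [-0.1, 0, 0], "turn": [0, 0, 0], "fingers": 1}

```text
clock: 12.17
eef_pos: [538.3, 47.4, 10.5]
tcp_rot: [-3.142, 0.0, 1.46]
contact_force: [0.2, 0.8, 2.0]
opening: -0.002
grasp_force: 0.9
```

Call:
play_rows:
  rows:
    - {"dp": [-0.05, 0, 0], "turn": [0, 0, 0], "fingers": 1}
    - {"dp": [-0.05, 0, 0], "turn": [0, 0, 0], "fingers": 1}
    - {"dp": [-0.05, 0, 0], "turn": [0, 0, 0], "fingers": 1}

```text
clock: 12.42
eef_pos: [537.6, 41.6, 10.4]
tcp_rot: [-3.142, 0.0, 1.46]
contact_force: [0.0, 1.4, 1.0]
opening: 0.002
grasp_force: 0.7
```

Call:
play_rows:
  rows:
    - {"dp": [-0.05, 0, 0], "turn": [0, 0, 0], "fingers": 1}
    - {"dp": [-0.05, 0, 0], "turn": [0, 0, 0], "fingers": 1}

```text
clock: 12.58
eef_pos: [537.2, 37.7, 10.5]
tcp_rot: [-3.141, 0.0, 1.46]
contact_force: [1.2, 2.0, 1.1]
opening: 0.003
grasp_force: 0.7
```

Not snug yet; continue in 2 mm steps.

Call:
play_rows:
  rows:
    - {"dp": [-0.05, 0, 0], "turn": [0, 0, 0], "fingers": 1}
    - {"dp": [-0.05, 0, 0], "turn": [0, 0, 0], "fingers": 1}

```text
clock: 12.75
eef_pos: [536.7, 33.7, 10.5]
tcp_rot: [-3.142, 0.0, 1.46]
contact_force: [-0.1, 1.8, 1.2]
opening: 0.002
grasp_force: 0.7
```

Call:
play_rows:
  rows:
    - {"dp": [-0.05, 0, 0], "turn": [0, 0, 0], "fingers": 1}
    - {"dp": [0, 0, 0], "turn": [0, 0, 0], "fingers": 1}

```text
clock: 12.92
eef_pos: [536.5, 31.5, 10.4]
tcp_rot: [-3.141, 0.0, 1.46]
contact_force: [0.4, -0.1, -0.5]
opening: 0.002
grasp_force: 0.2
```

Call:
play_rows:
  rows:
    - {"dp": [-0.05, 0, 0], "turn": [0, 0, 0], "fingers": 1}
    - {"dp": [0, 0, 0], "turn": [0, 0, 0], "fingers": 1}

```text
clock: 13.08
eef_pos: [536.3, 29.9, 10.5]
tcp_rot: [-3.142, -0.0, 1.459]
contact_force: [0.8, 3.3, 0.3]
opening: -0.0
grasp_force: 1.4
```

Call:
play_rows:
  rows:
    - {"dp": [-0.04, 0, 0], "turn": [0, 0, 0], "fingers": 1}
    - {"dp": [0, 0, 0], "turn": [0, 0, 0], "fingers": 1}

```text
clock: 13.25
eef_pos: [536.3, 28.8, 10.5]
tcp_rot: [3.141, -0.001, 1.459]
contact_force: [0.6, 6.0, -0.1]
opening: -0.001
grasp_force: 3.0
```

Call:
play_rows:
  rows:
    - {"dp": [-0.03, 0, 0], "turn": [0, 0, 0], "fingers": 1}
    - {"dp": [0, 0, 0], "turn": [0, 0, 0], "fingers": 1}

```text
clock: 13.42
eef_pos: [536.2, 27.8, 10.5]
tcp_rot: [3.141, -0.001, 1.459]
contact_force: [0.4, 7.6, 1.1]
opening: 0.002
grasp_force: 3.7
```

Snug: the force rose to 7.6 N over 3 mm. Back off, rise, and go to the corner.

Call:
play_rows:
  rows:
    - {"dp": [0.2, 0, 0], "turn": [0, 0, 0], "fingers": 1}
    - {"dp": [0.5, 0, 0], "turn": [0, 0, 0], "fingers": 1}
    - {"dp": [0.3, 0, -0.6], "turn": [0, 0, 0], "fingers": 1}
    - {"dp": [0, 0, -1], "turn": [0, 0, 0], "fingers": 1}
    - {"dp": [0, 0, -1], "turn": [0, 0, 0], "fingers": 1}

```text
clock: 13.83
eef_pos: [539.1, 67.5, 114.5]
tcp_rot: [-3.138, 0.001, 1.461]
contact_force: [1.0, -0.7, -0.5]
opening: 0.001
grasp_force: 0.0
```

Call:
play_rows:
  rows:
    - {"dp": [-0.8, 0.12, -0.2], "turn": [0, 0, 0], "fingers": 1}
    - {"dp": [-0.9, 0, 0], "turn": [0, 0, 0], "fingers": 1}
    - {"dp": [-0.9, 0, 0], "turn": [0, 0, 0], "fingers": 1}
    - {"dp": [-0.9, 0, 0], "turn": [0, 0, 0], "fingers": 1}
    - {"dp": [-0.5, 0, 0], "turn": [0, 0, 0], "fingers": 1}

```text
clock: 14.25
eef_pos: [526.8, -95.4, 122.7]
tcp_rot: [-3.142, 0.001, 1.459]
contact_force: [-0.5, 0.8, -0.1]
opening: -0.003
grasp_force: 0.0
```

Call:
play_rows:
  rows:
    - {"dp": [0, 0, 0], "turn": [0, 0, 0], "fingers": 1}
    - {"dp": [0, 0, 0], "turn": [0, 0, 0], "fingers": 1}

```text
clock: 14.42
eef_pos: [527.3, -93.4, 122.4]
tcp_rot: [-3.141, 0.0, 1.457]
contact_force: [0.3, -0.2, 0.4]
opening: 0.001
grasp_force: 0.0
```

```bash
python3 - <<'E'
from h import *
grab('top','c6.png',(200,120,360,240),5)
print(r.sense()['eef_pos'])
E
```

```text
[527.37061987 -92.54244804 122.39600071]
```

View pics/c6.png

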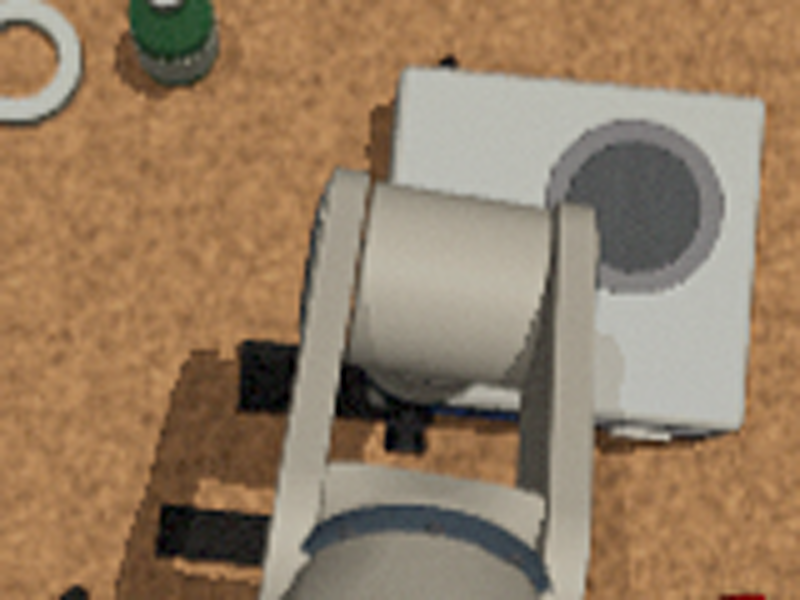

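The mixer moved at most 1 mm: its far-left corner is at (404,68) and its far-right at (764,101). The wedge sits straight under the corner with its back at (240,342)-(240,410). Now press.

Call:
play_rows:
  rows:
    - {"dp": [0, 0, 0.3], "turn": [0, 0, 0], "fingers": 1}
    - {"dp": [0, 0, 0.2], "turn": [0, 0, 0], "fingers": 1}
    - {"dp": [0, 0, 0.1], "turn": [0, 0, 0], "fingers": 1}
    - {"dp": [0, 0, 0.05], "turn": [0, 0, 0], "fingers": 1}
    - {"dp": [0, 0, 0], "turn": [0, 0, 0], "fingers": 1}

```text
clock: 14.88
eef_pos: [527.2, -92.0, 95.9]
tcp_rot: [-3.14, -0.0, 1.461]
contact_force: [-0.2, -0.0, -0.7]
opening: -0.0
grasp_force: 0.0
```

Call:
play_rows:
  rows:
    - {"dp": [0, 0, 0.05], "turn": [0, 0, 0], "fingers": 1}
    - {"dp": [0, 0, 0.03], "turn": [0, 0, 0], "fingers": 1}
    - {"dp": [0, 0, 0], "turn": [0, 0, 0], "fingers": 1}

```text
clock: 15.13
eef_pos: [527.6, -92.6, 93.3]
tcp_rot: [3.142, 0.0, 1.46]
contact_force: [-0.1, -0.4, -0.3]
opening: -0.002
grasp_force: 0.0
```

Call:
play_rows:
  rows:
    - {"dp": [0, 0, 0.02], "turn": [0, 0, 0], "fingers": 1}
    - {"dp": [0, 0, 0], "turn": [0, 0, 0], "fingers": 1}

```text
clock: 15.3
eef_pos: [527.6, -92.7, 92.6]
tcp_rot: [3.141, 0.0, 1.46]
contact_force: [-0.8, 0.9, -0.1]
opening: -0.004
grasp_force: 0.0
```

Call:
play_rows:
  rows:
    - {"dp": [0, 0, 0.03], "turn": [0, 0, 0], "fingers": 1}
    - {"dp": [0, 0, 0.03], "turn": [0, 0, 0], "fingers": 1}
    - {"dp": [0, 0, 0], "turn": [0, 0, 0], "fingers": 1}

```text
clock: 15.55
eef_pos: [527.6, -92.8, 90.1]
tcp_rot: [3.141, 0.0, 1.46]
contact_force: [-0.3, -0.5, -0.1]
opening: 0.0
grasp_force: 0.1
```

Call:
play_rows:
  rows:
    - {"dp": [0, 0, 0.02], "turn": [0, 0, 0], "fingers": 1}
    - {"dp": [0, 0, 0], "turn": [0, 0, 0], "fingers": 1}
    - {"dp": [0, 0, 0], "turn": [0, 0, 0], "fingers": 1}

```text
clock: 15.8
eef_pos: [527.6, -92.7, 90.0]
tcp_rot: [3.141, 0.0, 1.46]
contact_force: [-3.4, 0.2, 10.8]
opening: 0.001
grasp_force: 5.0
```

Call:
play_rows:
  rows:
    - {"dp": [0, 0, 0], "turn": [0, 0, 0], "fingers": 1}
    - {"dp": [0, 0, 0], "turn": [0, 0, 0], "fingers": 1}
    - {"dp": [0, 0, 0], "turn": [0, 0, 0], "fingers": 1}
    - {"dp": [0, 0, 0], "turn": [0, 0, 0], "fingers": 1}
    - {"dp": [0, 0, 0], "turn": [0, 0, 0], "fingers": 1}

```text
clock: 16.22
eef_pos: [527.6, -92.7, 90.0]
tcp_rot: [3.141, 0.0, 1.46]
contact_force: [-2.4, 0.8, 9.4]
opening: 0.002
grasp_force: 5.0
```

Call:
play_rows:
  rows:
    - {"dp": [0, 0, 0], "turn": [0, 0, 0], "fingers": 1}
    - {"dp": [0, 0, 0], "turn": [0, 0, 0], "fingers": 1}
    - {"dp": [0, 0, 0], "turn": [0, 0, 0], "fingers": 1}
    - {"dp": [0, 0, 0], "turn": [0, 0, 0], "fingers": 1}
    - {"dp": [0, 0, 0], "turn": [0, 0, 0], "fingers": 1}

```text
clock: 16.63
eef_pos: [527.6, -92.7, 90.0]
tcp_rot: [3.141, 0.0, 1.46]
contact_force: [-3.7, 0.4, 9.8]
opening: -0.001
grasp_force: 5.0
```

It holds steady at about 10 N with the top at 90 mm and no give. The corner rocked at about 5 N before, so the wedge carries the rest.

```bash
python3 -c "
from rig import r
print(r.sign_off())"
```

```text
the job is handed in; nothing more can be done
None
```

The job is handed in, though sign-off gave no verdict: I felt the corner rock, pushed the 140 mm wedge snug under the short foot, and finished pressing that corner at about 10 N with no give.

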